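Make up a nut driver and hold it out level

TASK

Take the insert with the narrow round socket head out of the wooden rack and push its shank down into the bore of the hollow handle standing in the square wooden block, until the head sits fully home on the handle. Then draw the made-up driver out of the block by the handle, lay it over to about level, and finish the program still holding it by the handle like that, at least 20 cm above the bench, with the insert still home. Leave the other inserts, the carton and the clamp where they are.

Things in the scene. Friction and masses are not known exactly. Their poses are not given: they have to be found in the camera images.
- insert: The insert to use: steel, round, 89 mm long, 50 g. Shank 8 mm in diameter, 65 mm long (foot rounded, 4 mm radius), then a socket head 17 mm in diameter, 24 mm tall, dark recess on top. Origin: centre of the foot's end; z runs to the head. It starts upright and loose in any one of the rack's holes, 50 mm deep, so 15 mm of shank and the head stand above the rack; 0.8 mm of play.
- insert_shoulder (a point): Centre of the underside of the insert's head, 65 mm from the foot along z: the face that sits on the handle's mouth when the insert is home.
- handle: The hollow driver handle, a grey plastic cylinder with thin black grip bands, 30 mm in diameter and 110 mm long, about 120 g. Origin: centre of its closed butt end; z runs along it to the mouth. At the start it stands upright and loose, butt down 50 mm deep in the block's pocket (1 mm or so of play), mouth up, 60 mm of it showing above the block.
- handle_mouth (a point): Centre of the handle's open end, 110 mm from the butt along z. Here the bore opens: 10.6 mm in diameter, 75 mm deep. The wall is flat-topped and 9.7 mm thick. When the insert is home its head stands 24 mm out of the mouth; nothing but friction and gravity keeps it in.
- holder: Fixed square wooden block, 100 x 100 x 60 mm, with one round pocket 32.5 mm in diameter and 50 mm deep in the middle of its top, in which the handle stands. Origin: centre of its underside, on the bench; z up.
- rack: Fixed wooden rack, 50 (its x) x 200 (its y) x 60 mm tall; three holes 9.6 mm in diameter, 50 mm deep, in a row along its y axis at -65, 0 and +65 mm. Origin: centre of its underside, on the bench; z up. Rack and block trade sides from start to start; both are turned by up to 0.5 rad.
- wide_insert: Bystander in the rack: like the insert, but its head is 28 mm in diameter (24 mm tall). Origin: centre of the foot's end.
- blade_insert: Bystander in the rack: a plain 8 mm rod with no head, 111 mm long, ending on top in a flat blade; it stands 61 mm above the rack's top. Origin: centre of the foot's end.
- carton: Bystander: closed cardboard carton lying on the bench, 100 x 70 x 35 mm, 0.5 kg. Origin: centre of its underside.
- clamp: Bystander: dark steel screw clamp lying flat on the bench, about 195 x 75 x 14 mm, 0.4 kg. Origin: near the middle of the frame, on the bench.
Things that resemble listed ones, but are neither listed nor needed, are in the scene too. Leave any blue look-alike of the handle alone.

How it is judged:
By the outcome, as a careful person would: the job done as asked, in the order asked, and still so for the second after the job is handed in, while the arm keeps its last pose, push and grip.
It also fails if it takes over 64 s, if anything falls off the work surface, if the arm or the gripper's body presses on something with over 40 N, if the wrist force passes 120 N, or if a joint passes its speed limit or range.

ROBOT

A 7-joint arm with a two-finger parallel gripper is mounted at the origin on the work surface. World frame = base frame: x ahead of the robot, y to its left, z up, the work surface at z = 0. Lengths are in m, angles in rad, forces in N, time in s.
With the tool pointing down it reaches from about 0.425 to 0.925 m from the base axis. Payload 6.8 kg.
Tool frame: the origin (TCP) lies on the mounting face of the last link; the fingertips stand 173 mm ahead of it and the grasp point (between the pads) lies 155 mm ahead of it (grip_point_offset is the distance from the TCP to the grasp point, in m); x points along the fingers, z is the direction in which the jaws open and shut, and the axes are right-handed (so a half turn about x gives the same grasp; the last joint's range is limited). The gripper opens to 85 mm and grips with 20 to 120 N. Pads are 22 mm wide; open, the fingers measure 114 mm over their backs; the gripper's body (76 mm by 85 mm) begins 54 mm behind the grasp point. The pads swing forward as they close: fully open they stand 13 mm farther back than shut.
Start: joints at [1.165, 0.477, 0.022, 1.555, -0.011, 1.109, -0.083], TCP at [0.198, -0.645, 0.405] pointing down, gripper open.
Joint ranges: [-2.96, 2.96], [-0.34, 2.1], [-1.41, 1.46], [0.24, 2.44], [-1.37, 4.51], [0.17, 1.92], [-2.96, 2.96]. Speed limits (rad/s): [2.39, 2.39, 3.14, 3.14, 3.14, 3.14, 3.14].

INTERFACE

Orientations are given as a rotation vector (axis times angle).
In Python, from bench import * gives the robot as it stands. The module is installed in compiled form; this text tells all that it offers.
- The arm moves only by the tool servo_tool, never from a script. Its argument "motion" is a list of rows, each a list of 5 numbers: the shift along the tool's x, y, z in m, then the turn about the tool's x in degrees, then the gripper command: -1 is fully open, 1 is shut, values between are in proportion. In form: [[dx, dy, dz, turn, fingers], ...]. A call has 1 to 8 rows; each row is the pose to reach, as a shift and turn from the pose measured when the call began, along the tool's axes at that moment; what a row does not reach only later rows make up. A row lasts 1/10 s, in which the tool goes at most 50 mm and 8.59 degrees, less where a joint would pass 70% of its speed; a pose out of reach is approached as far as the arm can. A call with a gripper value outside its range is refused whole. The fingers move at their own pace and stop on an object; "force" is the grip in N (left out, the last holds). Time passes only in rows, so rows that repeat a pose let the fingers close. It gives the time, the measured TCP pose, the force and the opening at its end, in the units of the state.
- get_obs(): the state, without advancing time (a new reading comes with each control period).
- grab_frame(name): name is "scene" or "top" or "wrist"; returns the picture (400x640x3 uint8, red, green, blue); there is no depth.
- camera_params(name): a dict with "mtx" (3x3 intrinsics, pixels), "world_to_cam" (4x4, takes a point from world to camera coordinates); the wrist camera has in their place "T_tool_cam" (4x4, takes a point from camera to tool coordinates, whose origin is the TCP and whose axes are the tool frame's). Camera axes: x right, y down, z forward; pixel columns grow to the right and rows downward; lengths in m; the calibration is good to about 2 mm. A picture is of the moment at which its call begins: read the wrist's pose just before it. camera_params takes no time and is no camera call.
- hand_in(): hands the job in, once; it reports no verdict.
The state is a dict: "clock": time; "joints": joint angles; "qvel": joint speeds; "tau": joint torques, N m; "tcp_pos": TCP position; "orientation": TCP orientation; "contact_force": force on the tool from outside, world axes, zero at the start; "moment": the same for the moment, N m; "grip_width": finger opening in m.
Only numpy, scipy, OpenCV 4.12 (cv2) and the standard library are available. Lean on these libraries where they do the work, as an engineer would, in place of code of your own. Each camera call takes 0.05 s, during which the arm holds its last target. There are 200 camera calls.

## Working session

There is one attempt and no reset: what is moved stays moved. The work goes in short steps, Python scripts to look and compute and a tool call to move; the robot and the scene stay as the last step left them, time stands still between calls to the robot, and variables do not carry over. Pictures are saved under pics/ and viewed, about 8 in all and at most 12, crops included, and the job is handed in when it is done.

Besides the shell and the picture viewer there is one more tool, called after "Request:" as name([rows], argument=value, ...), one row to a line, values as JSON. servo_tool: Moves the arm, as the interface text tells. Its arguments: {"type":"object","properties":{"motion":{"type":"array","items":{"type":"array","items":{"type":"number"}}},"force":{"type":"number"}},"required":["motion"]}

```bash
mkdir -p pics; cat > h.py <<'E'
from bench import *
import numpy as np, cv2
from scipy.spatial.transform import Rotation as R
def save(n,f): cv2.imwrite('pics/'+f,cv2.cvtColor(n,cv2.COLOR_RGB2BGR))
def T_cam(name,o=None):
    p=camera_params(name)
    if name!='wrist': return np.array(p['mtx']),np.linalg.inv(np.array(p['world_to_cam']))
    T=np.eye(4);T[:3,:3]=R.from_rotvec(o['orientation']).as_matrix();T[:3,3]=o['tcp_pos']
    return np.array(p['mtx']),T@np.array(p['T_tool_cam'])
def ray(K,T,u,v):
    d=T[:3,:3]@np.linalg.solve(K,[u,v,1]);return T[:3,3],d
def onz(K,T,u,v,z):
    c,d=ray(K,T,u,v);return c+d*(z-c[2])/d[2]
def proj(K,T,p):
    q=np.linalg.inv(T)@np.append(p,1);q=K@q[:3];return q[:2]/q[2]
def meet(a,b):
    A=np.zeros((3,3));y=np.zeros(3)
    for c,d in (a,b):
        d=d/np.linalg.norm(d);P=np.eye(3)-np.outer(d,d);A+=P;y+=P@c
    return np.linalg.solve(A,y)
E
python3 - <<'E'
from h import *
o=get_obs();print(o)
print(R.from_rotvec(o['orientation']).as_matrix().round(3))
for n in ('top','scene','wrist'):
    f=grab_frame(n);save(f,n+'0.png');K,T=T_cam(n,o);print(n,K.round(1).tolist(),T.round(3).tolist())
E
```

```text
{'clock': 0.0, 'joints': array([ 1.16488934,  0.47779186,  0.02233255,  1.55644292, -0.0114935 ,
        1.10927909, -0.08306841]), 'qvel': array([-1.91211647e-03,  1.46252562e-04,  1.80473702e-03,  1.09590648e-03,
        1.52209201e-03,  8.80928663e-05, -6.92780798e-04]), 'tau': array([ 6.71536854e-04, -5.96447217e+01,  1.60786673e+00, -2.81190258e+01,
        1.24000042e-02,  9.44174419e-03,  3.43869083e-06]), 'tcp_pos': array([ 0.19799351, -0.6450253 ,  0.40373442]), 'orientation': array([ 0.98803932,  1.33707353, -0.98645487]), 'contact_force': array([-0.57085628, -0.98816466,  0.11982266]), 'moment': array([-0.02339127,  0.01513551, -0.00888251]), 'grip_width': 0.08531128422066298}
[[-0.001  0.956  0.293]
 [ 0.002  0.293 -0.956]
 [-1.    -0.    -0.002]]
top [[441.3, 0.0, 318.5], [0.0, 441.3, 193.4], [0.0, 0.0, 1.0]] [[-0.005, -0.995, 0.103, 0.459], [-0.999, 0.008, 0.032, 0.069], [-0.032, -0.103, -0.994, 1.093], [0.0, 0.0, 0.0, 1.0]]
scene [[519.2, 0.0, 306.3], [0.0, 519.2, 201.1], [0.0, 0.0, 1.0]] [[-0.364, 0.603, -0.71, 1.324], [0.931, 0.229, -0.283, 0.384], [-0.008, -0.764, -0.645, 0.768], [0.0, 0.0, 0.0, 1.0]]
wrist [[323.7, 0.0, 322.7], [0.0, 323.7, 200.1], [0.0, 0.0, 1.0]] [[0.293, -0.913, -0.284, 0.27], [-0.956, -0.281, -0.085, -0.623], [-0.002, 0.296, -0.955, 0.372], [0.0, 0.0, 0.0, 1.0]]
```

View pics/top0.png

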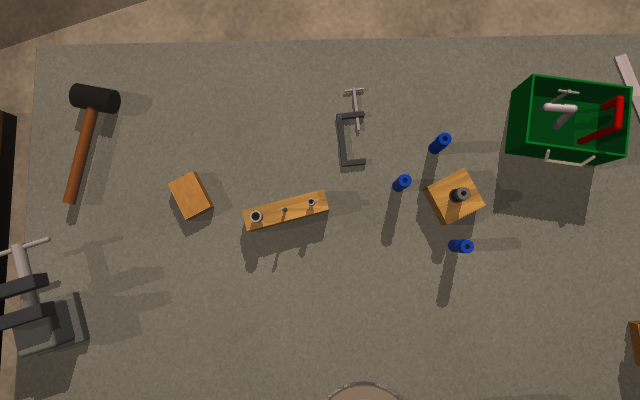

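View pics/scene0.png

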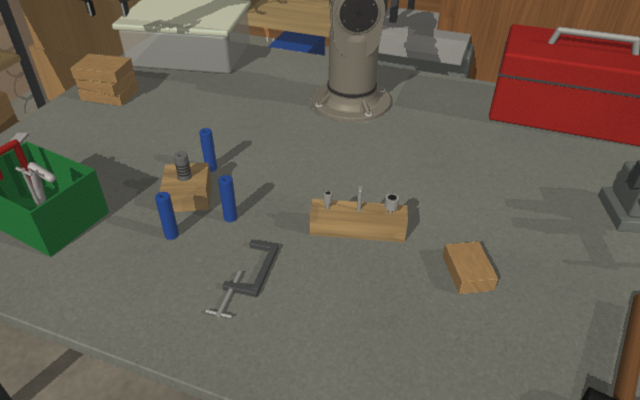

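The top view shows the rack with the narrow head at (311,202), the blade at (284,210) and the wide head at (256,216). The handle in the block is at (460,194), with blue look-alikes at (440,142), (403,182) and (461,246). In the scene view the narrow head is at (328,195) and the handle mouth at (182,155).

```bash
python3 - <<'E'
from h import *
K,T=T_cam('top');Ks,Ts=T_cam('scene')
for n,a,b,z in (('narrow',(311,202),(328,193),.099),('wide',(256,216),(392,197),.099),('handle',(459.5,193),(182,155),.12)):
    print(n,onz(K,T,*a,z).round(3),onz(Ks,Ts,*b,z).round(3),meet(ray(K,T,*a),ray(Ks,Ts,*b)).round(3))
for n,a in (('blueA',(445,137)),('blueB',(405,179)),('blueC',(467,246))): print(n,onz(K,T,*a,.11).round(3))
# wood outline
f=cv2.imread('pics/top0.png');hsv=cv2.cvtColor(f,cv2.COLOR_BGR2HSV)
m=cv2.inRange(hsv,(8,100,90),(25,255,255))
for c in cv2.findContours(m,0,2)[0]:
    if cv2.contourArea(c)>500:
        r=cv2.minAreaRect(c);print(r,[onz(K,T,*p,.06)[:2].round(3).tolist() for p in cv2.boxPoints(r)])
t=cv2.imread('pics/top0.png');s=cv2.imread('pics/scene0.png')
a=np.hstack([cv2.resize(x,(390,300),interpolation=2) for x in (t[125:275,355:550],t[150:270,230:386])])
b=np.hstack([cv2.resize(x,(390,300),interpolation=2) for x in (s[110:260,120:315],s[150:270,290:446])])
cv2.imwrite('pics/z.png',np.vstack([a,b]))
E
```

```text
narrow [0.543 0.118 0.099] [0.547 0.121 0.099] [0.543 0.119 0.095]
wide [0.512 0.242 0.099] [0.513 0.246 0.099] [0.511 0.244 0.097]
handle [ 0.558 -0.21   0.12 ] [ 0.561 -0.21   0.12 ] [ 0.559 -0.211  0.118]
blueA [ 0.686 -0.185  0.11 ]
blueB [ 0.592 -0.093  0.11 ]
blueC [ 0.442 -0.225  0.11 ]
((284.79913330078125, 209.685546875), (21.694005966186523, 85.4112548828125), 75.17352294921875) [[0.528, 0.286], [0.578, 0.09], [0.528, 0.078], [0.479, 0.272]]
((190.00003051757812, 194.50001525878906), (41.14365005493164, 31.75216293334961), 63.43495178222656) [[0.594, 0.465], [0.627, 0.397], [0.539, 0.351], [0.505, 0.418]]
((456.0394592285156, 195.68321228027344), (43.927406311035156, 43.82876205444336), 62.59242630004883) [[0.581, -0.151], [0.628, -0.243], [0.536, -0.286], [0.489, -0.195]]
((78.00000762939453, 155.5), (8.48874568939209, 97.49931335449219), 14.03624439239502) [[0.551, 0.717], [0.783, 0.671], [0.777, 0.65], [0.546, 0.696]]
```

View pics/z.png

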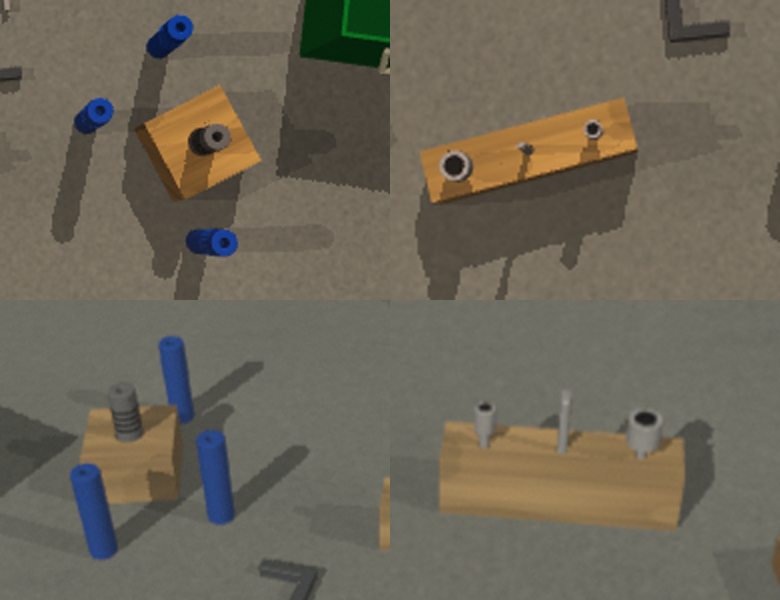

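Request:
servo_tool([
  [0,0.469,-0.302,0,-1],
  [0,0.469,-0.302,0,-1],
  [0,0.469,-0.302,0,-1],
  [0,0.469,-0.302,0,-1],
  [0,0.469,-0.302,0,-1],
  [0,0.469,-0.302,0,-1],
  [0,0.469,-0.302,0,-1],
  [0,0.469,-0.302,0,-1],
])

```text
clock: 0.95
tcp_pos: [0.4568, -0.3377, 0.4044]
orientation: [0.988, 1.337, -0.987]
contact_force: [0.7, -0.8, 0.1]
grip_width: 0.0858
```

Request:
servo_tool([
  [0,0.131,-0.084,0,-0.2],
  [0,0.131,-0.084,0,-0.2],
  [0,0.131,-0.084,0,-0.2],
  [0,0.131,-0.084,0,-0.2],
  [0,0.131,-0.084,0,-0.2],
  [0,0.131,-0.084,0,-0.2],
])

```text
clock: 1.55
tcp_pos: [0.5566, -0.2203, 0.4041]
orientation: [0.988, 1.337, -0.989]
contact_force: [-1.5, -0.7, 0.2]
grip_width: 0.0514
```

```bash
python3 - <<'E'
from h import *
o=get_obs();print(o['tcp_pos'],o['grip_width'],o['joints'].round(2));f=grab_frame('wrist');save(f,'w1.png')
K,T=T_cam('wrist',o)
for z in (.12,):print(proj(K,T,[.558,-.219,z]), proj(K,T,[.573,-.219,z]))
E
```

```text
[ 0.55659092 -0.22031414  0.40413573] 0.05135947425401556 [ 0.42  0.36 -0.19  1.73  0.08  1.05 -1.07]
[322.22181157 194.4277372 ] [327.68609534 177.20821875]
```

View pics/w1.png

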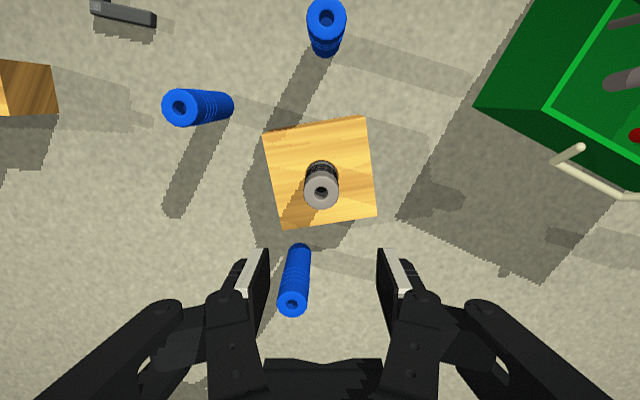

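The wrist view shows the grey handle's mouth and bore at about (321,191). The block is around it, the look-alikes are well clear, and the toolbox is to the right.

```bash
cat >> h.py <<'E'
def dark(f,u,v,r,thr):
    "centroid of the dark blob nearest (u,v) within a window of half-size r"
    g=cv2.cvtColor(f,cv2.COLOR_RGB2GRAY);u,v=int(u),int(v);w=g[v-r:v+r+1,u-r:u+r+1]
    n,l,s,c=cv2.connectedComponentsWithStats((w<thr).astype(np.uint8))
    return [(c[i]+[u-r,v-r],s[i,4]) for i in range(1,n) if s[i,4]>8]
E
python3 - <<'E'
from h import *
o=get_obs();f=cv2.imread('pics/w1.png')[:,:,::-1].copy();K,T=T_cam('wrist',o)
for t in (50,70,90):
    for c,a in dark(f,321,191,12,t):print(t,c.round(1),a,onz(K,T,*c,.12).round(4))
# grey rim: low saturation
h=cv2.cvtColor(f,cv2.COLOR_RGB2HSV)[160:225,290:355]
m=((h[:,:,1]<45)&(h[:,:,2]>100)).astype(np.uint8);n,l,s,c=cv2.connectedComponentsWithStats(m)
for i in range(1,n):
    if s[i,4]>60:print(s[i],c[i]+[290,160])
E
```

```text
50 [321.  189.7] 49 [ 0.5612 -0.2176  0.12  ]
70 [321.  191.3] 96 [ 0.5599 -0.218   0.12  ]
90 [321.2 191.7] 110 [ 0.5596 -0.2182  0.12  ]
[ 13  11  36  38 941] [320.88629118 189.63868225]
```

Request:
servo_tool([
  [0,0.083,-0.327,0,-0.2],
  [0,0.083,-0.327,0,-0.2],
  [0,0.083,-0.327,0,-0.2],
  [0,0.083,-0.327,0,-0.2],
  [0,0.083,-0.327,0,-0.2],
  [0,0.083,-0.327,0,-0.2],
  [0,0.083,-0.327,0,-0.2],
  [0,0.083,-0.327,0,-0.2],
])

```text
clock: 2.4
tcp_pos: [0.5397, 0.1202, 0.4048]
orientation: [0.986, 1.339, -0.984]
contact_force: [-0.1, 0.2, 0.7]
grip_width: 0.0513
```

Request:
servo_tool([
  [0.05,0,0,0,-0.2],
  [0.07,0,0,0,-0.2],
  [0.07,0,0,0,-0.2],
])

```text
clock: 2.7
tcp_pos: [0.5386, 0.1174, 0.3318]
orientation: [0.985, 1.341, -0.992]
contact_force: [-0.1, 0.1, -0.4]
grip_width: 0.0514
```

```bash
python3 - <<'E'
from h import *
o=get_obs();print(o['tcp_pos'],o['joints'].round(2));f=grab_frame('wrist');save(f,'w2.png')
K,T=T_cam('wrist',o);p=proj(K,T,[.543,.118,.099]);print(p, T[:3,3])
for t in (60,90):
    for c,a in dark(f,*p,20,t):print(t,c.round(1),a,onz(K,T,*c,.099).round(4))
E
```

```text
[0.53863401 0.1173889  0.33176391] [-0.06  0.38 -0.34  1.9   0.16  0.89 -1.74]
[324.78800297 210.68705486] [0.61071899 0.1397378  0.29977826]
60 [323.7 207.7] 188 [0.5448 0.1193 0.099 ]
90 [323.7 207.6] 200 [0.5448 0.1193 0.099 ]
```

View pics/w2.png

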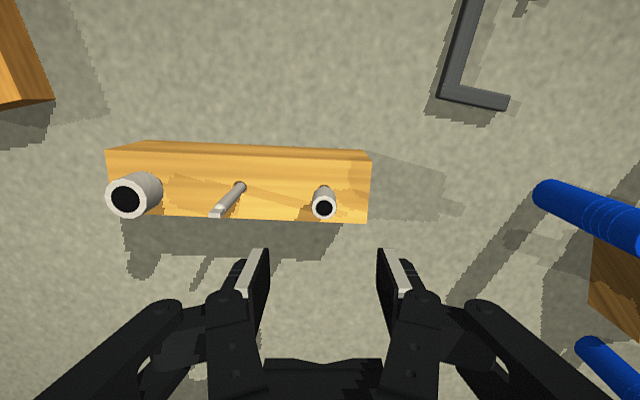

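The narrow head is at (324,208), which casts to (0.545, 0.119). The blade rod and wide head are to its left, clear of the fingers.

Request:
servo_tool([
  [0.03,0.006,0,0,-0.2],
  [0.06,0.006,0,0,-0.2],
  [0.082,0.006,0,0,-0.2],
  [0.082,0.006,0,0,-0.2],
  [0.082,0.006,0,0,-0.2],
], force=40)

```text
clock: 3.25
tcp_pos: [0.5459, 0.1192, 0.2534]
orientation: [0.989, 1.337, -0.989]
contact_force: [0.7, 0.0, -0.0]
grip_width: 0.0511
```

Request:
servo_tool([
  [0,0,0,0,0.3],
  [0,0,0,0,0.6],
  [0,0,0,0,1],
  [0,0,0,0,1],
  [0,0,0,0,1],
])

```text
clock: 3.75
tcp_pos: [0.5467, 0.1193, 0.2548]
orientation: [0.99, 1.335, -0.987]
contact_force: [1.2, -0.4, 7.1]
grip_width: 0.0153
```

```bash
python3 - <<'E'
from h import *
o=get_obs();print(o['tcp_pos'],o['grip_width'],o['contact_force'],R.from_rotvec(o['orientation']).as_matrix().round(3))
f=grab_frame('wrist');s=grab_frame('scene')
save(np.hstack([cv2.resize(f[180:330,240:440],(400,300)),cv2.resize(s[130:280,260:460],(400,300))]),'g1.png')
E
```

```text
[0.5466975  0.11926629 0.25482021] 0.015258658253541653 [ 1.21767441 -0.40230305  7.07696486] [[ 0.001  0.957  0.292]
 [ 0.002  0.292 -0.957]
 [-1.     0.001 -0.001]]
```

View pics/g1.png

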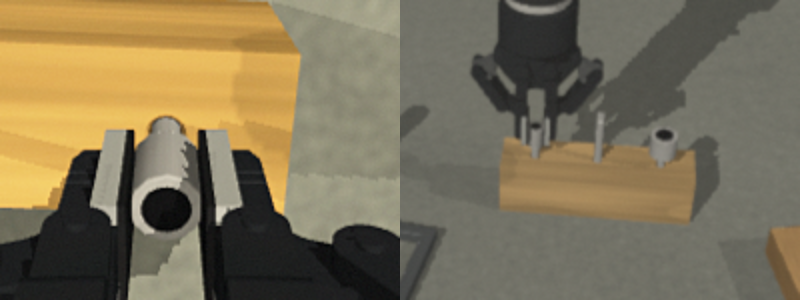

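The insert's head sits between the pads. The blade and wide inserts haven't moved.

Request:
servo_tool([
  [-0.02,0,0,0,1],
  [-0.05,0,0,0,1],
  [-0.09,0,0,0,1],
  [-0.13,0,0,0,1],
  [-0.17,0,0,0,1],
  [-0.17,0,0,0,1],
  [-0.17,0,0,0,1],
])

```text
clock: 4.55
tcp_pos: [0.5465, 0.119, 0.4257]
orientation: [0.991, 1.334, -0.986]
contact_force: [-0.8, 0.5, -1.3]
grip_width: 0.0149
```

```bash
python3 - <<'E'
from h import *
o=get_obs();print(o['tcp_pos'],o['grip_width'],o['contact_force'])
f=grab_frame('wrist');s=grab_frame('scene')
save(np.hstack([cv2.resize(f[150:350,220:420],(400,400)),cv2.resize(s[0:200,240:440],(400,400))]),'g2.png')
E
```

```text
[0.54650885 0.11903957 0.42573344] 0.014907214140675388 [-0.79440265  0.54964699 -1.32927942]
```

View pics/g2.png

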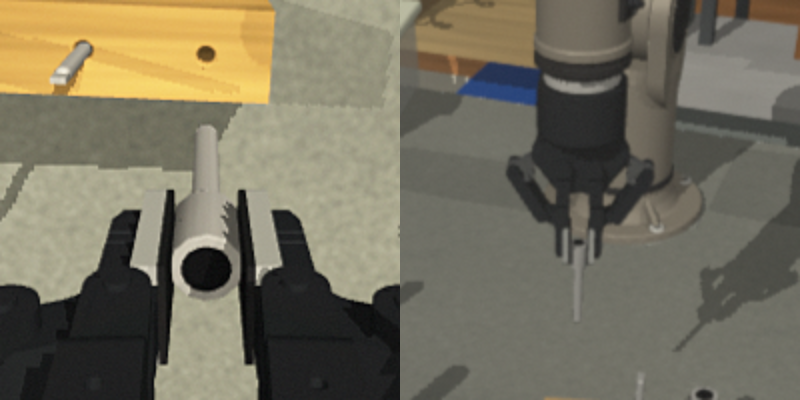

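The insert is held, hanging straight, with its foot at wrist (323,214) and recess at (323,284). The rack hole is empty.

```bash
python3 - <<'E'
from h import *
o=get_obs();K,T=T_cam('wrist',o);Ks,Ts=T_cam('scene')
for n,a,b in (('foot',(323,214.5),(328.5,159.5)),('top',(323,284),(329,121))):
    p=meet(ray(K,T,*a),ray(Ks,Ts,*b));print(n,p.round(4),proj(K,T,p),proj(Ks,Ts,p))
t=o['tcp_pos']
# predictions, vertical insert under tcp axis at several lateral offsets along tool y
Rm=R.from_rotvec(o['orientation']).as_matrix()
for xt in (.148,.151,.154):
  for y in (-.003,0,.003):
    print(xt,y,proj(K,T,t+Rm@[xt,y,0]).round(1),proj(K,T,t+Rm@[xt+.089,y,0]).round(1))
E
```

```text
foot [0.5453 0.1195 0.181 ] [322.07791553 214.54050925] [328.16979988 159.49956456]
top [0.5435 0.1185 0.2661] [322.4248924 284.03531  ] [328.86068315 121.00292872]
0.148 -0.003 [323.1 297.8] [323.  221.2]
0.148 0 [323.1 291.6] [323. 217.]
0.148 0.003 [323.1 285.2] [323.  212.8]
0.151 -0.003 [323.1 293.7] [323.  219.6]
0.151 0 [323.1 287.5] [323.  215.5]
0.151 0.003 [323.1 281.3] [323.  211.4]
0.154 -0.003 [323.1 289.7] [323.  218.1]
0.154 0 [323.1 283.7] [323. 214.]
0.154 0.003 [323.1 277.5] [323.  209.9]
```

Request:
servo_tool([
  [0,-0.0855,0.3264,0,1],
  [0,-0.0855,0.3264,0,1],
  [0,-0.0855,0.3264,0,1],
  [0,-0.0855,0.3264,0,1],
  [0,-0.0855,0.3264,0,1],
  [0,-0.0855,0.3264,0,1],
  [0,-0.0855,0.3264,0,1],
  [0,-0.0855,0.3264,0,1],
])

```text
clock: 5.45
tcp_pos: [0.5578, -0.2254, 0.4209]
orientation: [0.993, 1.335, -1.0]
contact_force: [-0.6, -0.6, -0.1]
grip_width: 0.0149
```

```bash
python3 - <<'E'
from h import *
import time
o=get_obs();print(o['tcp_pos'],o['grip_width'],o['contact_force'],o['qvel'].round(2))
f=grab_frame('wrist');save(f[100:340,180:480],'g3.png');K,T=T_cam('wrist',o)
p=proj(K,T,[.560,-.218,.12]);print(p)
for c,a in dark(f,*p,12,80):print(c.round(1),a,onz(K,T,*c,.12).round(4))
Rm=R.from_rotvec(o['orientation']).as_matrix();print((o['tcp_pos']+Rm@[.2448,0,0]).round(4),Rm.round(4))
im=cv2.imread('pics/g3.png');cv2.imwrite('pics/g3.png',cv2.resize(im,None,fx=2.4,fy=2.4,interpolation=cv2.INTER_CUBIC))
E
```

```text
[ 0.55779555 -0.22544759  0.42091786] 0.01490880727725509 [-0.64051242 -0.64672176 -0.06467419] [-0.05 -0.02 -0.08  0.03 -0.03  0.   -0.05]
[315.41101869 184.78389692]
[314.9 184.6] 93 [ 0.5601 -0.2176  0.12  ]
[ 0.5564 -0.2258  0.1761] [[-5.600e-03  9.593e-01  2.822e-01]
 [-1.300e-03  2.822e-01 -9.593e-01]
 [-1.000e+00 -5.700e-03 -3.000e-04]]
```

View pics/g3.png

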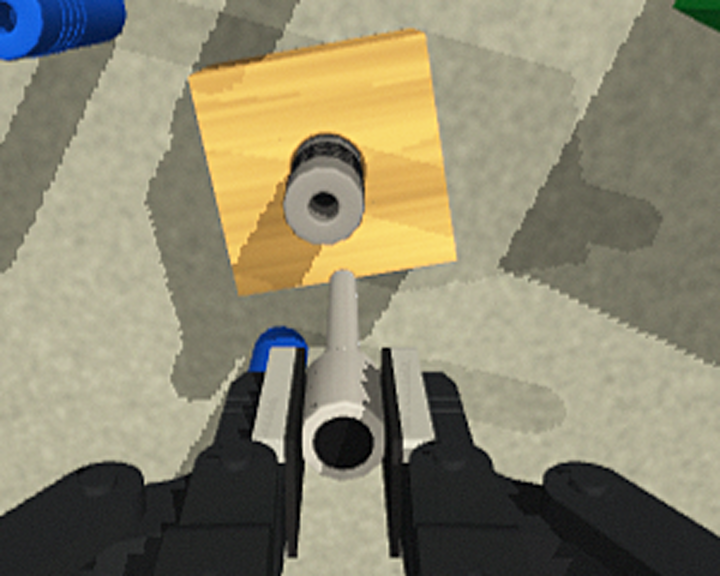

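The bore is at wrist (315,185), casting to (0.560, -0.218), which agrees with the earlier reading. The insert is still straight in the jaws. I'll correct sideways and come down to just above the mouth.

Request:
servo_tool([
  [0,0.0043,-0.0065,0,1],
  [0.02,0.0043,-0.0065,0,1],
  [0.04,0.0043,-0.0065,0,1],
  [0.04,0.0043,-0.0065,0,1],
  [0.04,0.0043,-0.0065,0,1],
])

```text
clock: 6.0
tcp_pos: [0.5608, -0.2124, 0.3807]
orientation: [0.99, 1.34, -0.994]
contact_force: [0.2, 0.1, 0.4]
grip_width: 0.0156
```

```bash
python3 - <<'E'
from h import *
o=get_obs();print(o['tcp_pos'],o['qvel'].round(3))
f=grab_frame('wrist');K,T=T_cam('wrist',o)
p=proj(K,T,[.560,-.218,.12]);print(p)
for c,a in dark(f,*p,12,80):print(c.round(1),a,onz(K,T,*c,.12).round(4))
Rm=R.from_rotvec(o['orientation']).as_matrix();ft=o['tcp_pos']+Rm@[.2448,0,0];print(ft.round(4),Rm.round(4).tolist(),proj(K,T,ft))
save(cv2.resize(f[100:340,220:420],(600,720))[:600],'g4.png')
E
```

```text
[ 0.56076892 -0.21244854  0.3807428 ] [ 0.007 -0.016  0.005 -0.029  0.002  0.002  0.002]
[331.09416893 207.11243504]
[330.6 206.5] 108 [ 0.5604 -0.2175  0.12  ]
[ 0.5592 -0.2119  0.1359] [[-0.0065, 0.9575, 0.2885], [0.002, 0.2885, -0.9575], [-1.0, -0.0056, -0.0038]] [322.95037027 213.15960314]
```

View pics/g4.png

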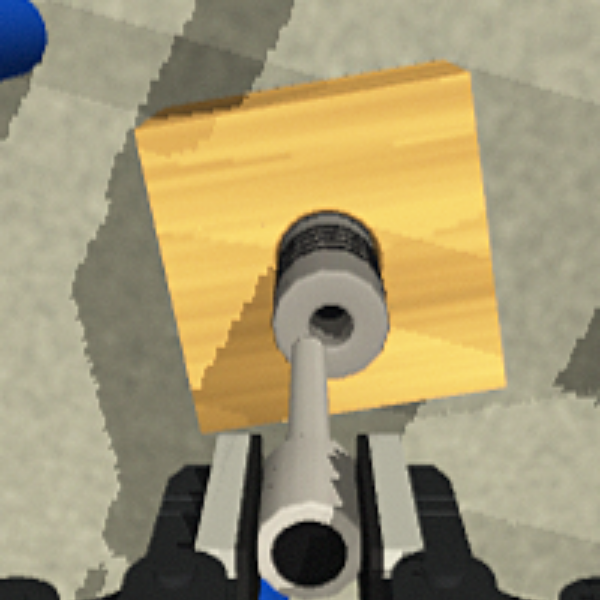

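The foot, at wrist (323,213), stands about 6 mm to the side of the bore at (331,207).

Request:
servo_tool([
  [0,-0.0006,0.0056,0,1],
  [0,-0.0006,0.0056,0,1],
  [0,-0.0006,0.0056,0,1],
  [0,-0.0006,0.0056,0,1],
])

```text
clock: 6.45
tcp_pos: [0.5621, -0.2185, 0.3819]
orientation: [0.991, 1.338, -0.994]
contact_force: [0.3, 0.6, -0.6]
grip_width: 0.0153
```

```bash
cat > chk.py <<'E'
from h import *
o=get_obs();print(o['clock'],o['tcp_pos'],o['qvel'].round(3),o['contact_force'].round(1),o['grip_width'])
f=grab_frame('wrist');K,T=T_cam('wrist',o)
p=proj(K,T,[.560,-.218,.12])
for t in (60,80):
  for c,a in dark(f,*p,12,t):print(c.round(1),a,onz(K,T,*c,.12).round(4))
Rm=R.from_rotvec(o['orientation']).as_matrix();ft=o['tcp_pos']+Rm@[.2448,0,0];print('foot',ft.round(4),Rm.round(4).tolist())
h=cv2.cvtColor(f,cv2.COLOR_RGB2HSV);u,v=p.astype(int)
m=((h[:,:,1]<45)&(h[:,:,2]>100)).astype(np.uint8)[v-30:v+20,u-25:u+25]
n,l,s,c=cv2.connectedComponentsWithStats(m)
print([ (s[i].tolist(),(c[i]+[u-25,v-30]).round(1)) for i in range(1,n) if s[i,4]>60],u-25,v-30)
E
python3 chk.py
```

```text
6.45 [ 0.56206064 -0.21854312  0.3818811 ] [-0.001  0.003 -0.001  0.002  0.    -0.     0.001] [ 0.3  0.6 -0.6] 0.015339180193963454
[321.5 205.3] 81 [ 0.5608 -0.2171  0.12  ]
[321.9 206. ] 114 [ 0.5603 -0.2176  0.12  ]
foot [ 0.561  -0.2182  0.1371] [[-0.0043, 0.9577, 0.2876], [0.0012, 0.2877, -0.9577], [-1.0, -0.0038, -0.0024]]
[([5, 7, 39, 43, 1143], array([321.5, 203.9]))] 297 176
```

Request:
servo_tool([
  [0.008,-0.0004,-0.0006,0,1],
  [0.016,-0.0004,-0.0006,0,1],
  [0.022,-0.0004,-0.0006,0,1],
  [0.028,-0.0004,-0.0006,0,1],
  [0.028,-0.0004,-0.0006,0,1],
])

```text
clock: 7.0
tcp_pos: [0.561, -0.2179, 0.3525]
orientation: [0.991, 1.34, -0.994]
contact_force: [0.4, 0.5, 0.0]
grip_width: 0.015
```

```bash
python3 chk.py
```

```text
7.0 [ 0.56102177 -0.21789019  0.35245662] [ 0.001 -0.012  0.    -0.016 -0.002  0.016 -0.   ] [0.4 0.5 0. ] 0.01503737096886696
[329.3 219.2] 13 [ 0.5609 -0.2214  0.12  ]
[316.3 219.8] 12 [ 0.558  -0.2133  0.12  ]
[329.3 219.5] 23 [ 0.5607 -0.2215  0.12  ]
foot [ 0.5594 -0.2174  0.1077] [[-0.0065, 0.9577, 0.2878], [0.002, 0.2878, -0.9577], [-1.0, -0.0056, -0.0038]]
[([2, 4, 44, 46, 1529], array([323.1, 215.5]))] 299 188
```

The foot is 12 mm below the mouth with no force, and dark slivers show on both sides of the shank, so it's in the bore.

Request:
servo_tool([
  [0.012,0,0,0,1],
  [0.024,0,0,0,1],
  [0.034,0,0,0,1],
  [0.042,0,0,0,1],
  [0.048,0,0,0,1],
  [0.048,0,0,0,1],
])

```text
clock: 7.65
tcp_pos: [0.5607, -0.2178, 0.304]
orientation: [0.99, 1.341, -0.995]
contact_force: [0.9, -0.4, -0.3]
grip_width: 0.0151
```

Request:
servo_tool([
  [0.003,0,0,0,1],
  [0.006,0,0,0,1],
  [0.008,0,0,0,1],
  [0.008,0,0,0,1],
])

```text
clock: 8.05
tcp_pos: [0.5626, -0.2182, 0.3003]
orientation: [0.992, 1.333, -0.992]
contact_force: [-1.9, 1.0, 21.6]
grip_width: 0.0151
```

```bash
python3 chk.py | sed -n '1p;/foot/p'
```

```text
8.05 [ 0.56260803 -0.21820498  0.30032984] [ 0.001 -0.002 -0.     0.004  0.001  0.001  0.002] [-1.9  1.  21.6] 0.015112072967412099
foot [ 0.5626 -0.2182  0.0555] [[-0.0002, 0.9577, 0.2876], [-0.0, 0.2876, -0.9577], [-1.0, -0.0002, -0.0]]
```

The insert is home: the foot is at 0.0555 (0.055 expected) with 21 N of push. Next I release it and slide down to grip the handle.

Request:
servo_tool([
  [-0.004,0,0,0,0.3],
  [-0.004,0,0,0,-0.1],
  [-0.004,0,0,0,-0.2],
  [-0.004,0,0,0,-0.2],
  [-0.004,0,0,0,-0.2],
])

```text
clock: 8.6
tcp_pos: [0.5623, -0.2181, 0.3037]
orientation: [0.991, 1.334, -0.992]
contact_force: [-0.2, -0.5, 0.9]
grip_width: 0.0512
```

Request:
servo_tool([
  [0.012,-0.001,0,0,-0.2],
  [0.024,-0.001,0,0,-0.2],
  [0.036,-0.001,0,0,-0.2],
  [0.046,-0.001,0,0,-0.2],
  [0.05,-0.001,0,0,-0.2],
  [0.05,-0.001,0,0,-0.2],
])

```text
clock: 9.2
tcp_pos: [0.561, -0.2183, 0.2527]
orientation: [0.991, 1.336, -0.993]
contact_force: [-0.0, 0.3, 0.5]
grip_width: 0.051
```

```bash
python3 - <<'E'
from h import *
o=get_obs();print(o['tcp_pos'],o['contact_force'].round(1),o['grip_width'])
f=grab_frame('wrist');s=grab_frame('scene');K,T=T_cam('wrist',o)
print(proj(K,T,[.561,-.2178,.144]))
save(np.hstack([cv2.resize(f[180:380,220:420],(400,400)),cv2.resize(s[80:230,110:260],(400,400),interpolation=2)]),'g5.png')
E
```

```text
[ 0.5610491 -0.2183259  0.2526619] [-0.   0.3  0.5] 0.051041704984812794
[322.16257851 365.46854276]
```

View pics/g5.png

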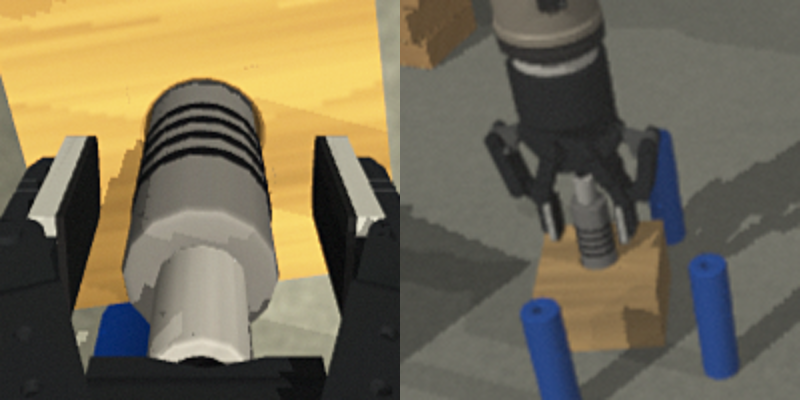

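The head sits flush on the mouth, and the pads straddle the handle with clearance.

Request:
servo_tool([
  [0,0,0,0,0.2],
  [0,0,0,0,0.6],
  [0,0,0,0,1],
  [0,0,0,0,1],
  [0,0,0,0,1],
], force=40)

```text
clock: 9.8
tcp_pos: [0.5618, -0.2183, 0.2545]
orientation: [0.992, 1.333, -0.991]
contact_force: [-0.7, 1.8, 5.3]
grip_width: 0.0294
```

Request:
servo_tool([
  [-0.02,0,0,0,1],
  [-0.05,0,0,0,1],
  [-0.08,0,0,0,1],
  [-0.12,0,0,0,1],
  [-0.16,0,0,0,1],
  [-0.17,0,0,0,1],
  [-0.17,0,0,0,1],
])

```text
clock: 10.5
tcp_pos: [0.5619, -0.2185, 0.4259]
orientation: [0.992, 1.33, -0.99]
contact_force: [-0.4, -0.5, -2.7]
grip_width: 0.029
```

The driver came out of the block cleanly. Since the tool can't tilt, I'll use the fixed rack's far edge to pivot the handle in the jaws. First I carry it to the far side of the rack's empty end.

Request:
servo_tool([
  [0,0.135,-0.32,0,1],
  [0,0.135,-0.32,0,1],
  [0,0.135,-0.32,0,1],
  [0,0.135,-0.32,0,1],
  [0,0.135,-0.32,0,1],
  [0,0.135,-0.32,0,1],
  [0,0.135,-0.32,0,1],
  [0,0.135,-0.32,0,1],
])

```text
clock: 11.3
tcp_pos: [0.5976, 0.1355, 0.4229]
orientation: [0.985, 1.341, -0.981]
contact_force: [-0.5, 1.0, -1.0]
grip_width: 0.0296
```

Request:
servo_tool([
  [0,0,0,0,1],
  [0,0,0,0,1],
])

```text
clock: 11.5
tcp_pos: [0.5969, 0.1356, 0.4205]
orientation: [0.982, 1.344, -0.983]
contact_force: [-0.6, -0.1, -1.1]
grip_width: 0.0289
```

```bash
cat > nx.py <<'E'
from h import *
import sys
o=get_obs();Rm=R.from_rotvec(o['orientation']).as_matrix();g=o['tcp_pos']+Rm@[.155,0,0]
print(o['clock'],o['tcp_pos'].round(4),'grip',g.round(4),o['contact_force'].round(1),Rm.round(3).tolist())
n=np.array([.970,.242]);e=np.array([-.242,.970]);c=np.array([.5445,.119])
d=g[:2]-c;print('s',(d@n-.025).round(4),'along',(d@e).round(4),'zrel',(g[2]-.06).round(4))
for a in sys.argv[1:]:   # target "s,z" in mm at along=-8mm
    s,z=[float(x)/1e3 for x in a.split(',')]
    t=np.append(c+n*(s+.025)+e*-.008,.06+z);print(a,(Rm.T@(t-g)).round(4))
E
python3 nx.py 30,70 15,70 -3.6,71.5 -22,68
```

```text
11.5 [0.5969 0.1356 0.4205] grip [0.5961 0.136  0.2655] [-0.6 -0.1 -1.1] [[-0.005, 0.954, 0.3], [0.003, 0.3, -0.954], [-1.0, -0.004, -0.004]]
s 0.0292 along 0.004 zrel 0.2055
30,70 [0.1354 0.0006 0.0127]
15,70 [ 0.1355 -0.0143  0.0118]
-3.6,71.5 [ 0.1341 -0.0329  0.0106]
-22,68 [ 0.1377 -0.0512  0.0095]
```

Request:
servo_tool([
  [0.0,0.002,0.013,0,1],
  [0.04,0.002,0.013,0,1],
  [0.08,0.002,0.013,0,1],
  [0.115,0.002,0.013,0,1],
  [0.135,0.002,0.013,0,1],
  [0.135,0.002,0.013,0,1],
  [0.135,0.002,0.013,0,1],
])

```text
clock: 12.2
tcp_pos: [0.6027, 0.1224, 0.2857]
orientation: [0.983, 1.343, -0.986]
contact_force: [0.5, 0.4, -1.8]
grip_width: 0.0293
```

```bash
python3 nx.py 15,70 -3.6,71.5 -22,68 -38.9,60 -53,48
```

```text
12.2 [0.6027 0.1224 0.2857] grip [0.6019 0.1228 0.1307] [ 0.5  0.4 -1.8] [[-0.005, 0.955, 0.298], [0.002, 0.298, -0.955], [-1.0, -0.004, -0.004]]
s 0.0316 along -0.0102 zrel 0.0707
15,70 [ 0.0008 -0.0164 -0.0032]
-3.6,71.5 [-0.0007 -0.035  -0.0043]
-22,68 [ 0.0029 -0.0533 -0.0053]
-38.9,60 [ 0.011  -0.0702 -0.0062]
-53,48 [ 0.0231 -0.0842 -0.007 ]
```

Request:
servo_tool([
  [0,-0.01,-0.002,0,1],
  [0,-0.018,-0.003,0,1],
  [0,-0.024,-0.003,0,1],
  [0,-0.03,-0.004,0,1],
  [-0.001,-0.035,-0.004,0,1],
  [-0.001,-0.035,-0.004,0,1],
])

```text
clock: 12.8
tcp_pos: [0.5688, 0.1156, 0.289]
orientation: [0.986, 1.338, -0.982]
contact_force: [3.7, -0.9, 1.4]
grip_width: 0.0281
```

```bash
python3 nx.py -3.6,71.5 -13,70.5 -22,68 -31,65 -38.9,60
```

```text
12.8 [0.5688 0.1156 0.289 ] grip [0.5688 0.1161 0.134 ] [ 3.7 -0.9  1.4] [[0.001, 0.955, 0.297], [0.003, 0.297, -0.955], [-1.0, 0.001, -0.003]]
s -0.0021 along -0.0087 zrel 0.074
-3.6,71.5 [ 0.0025 -0.0015 -0.0008]
-13,70.5 [ 0.0035 -0.0109 -0.0013]
-22,68 [ 0.006  -0.0199 -0.0018]
-31,65 [ 0.009  -0.0288 -0.0023]
-38.9,60 [ 0.014  -0.0367 -0.0028]
```

Request:
servo_tool([
  [0.002,-0.006,-0.001,0,1],
  [0.004,-0.013,-0.001,0,1],
  [0.006,-0.02,-0.002,0,1],
  [0.009,-0.029,-0.002,0,1],
  [0.014,-0.037,-0.003,0,1],
  [0.014,-0.037,-0.003,0,1],
])

```text
clock: 13.4
tcp_pos: [0.5322, 0.1072, 0.2755]
orientation: [0.987, 1.337, -0.981]
contact_force: [2.9, -1.2, 2.6]
grip_width: 0.0279
```

```bash
python3 nx.py -46,54 -53,48 -59,41 -63.7,32.6 -68.4,21
python3 - <<'E'
from h import *
f=grab_frame('wrist');s=grab_frame('scene')
save(np.hstack([cv2.resize(f[150:400,195:445],(400,400)),cv2.resize(s[90:240,260:410],(400,400),interpolation=2)]),'g6.png')
E
```

```text
13.4 [0.5322 0.1072 0.2755] grip [0.5324 0.1076 0.1205] [ 2.9 -1.2  2.6] [[0.002, 0.955, 0.297], [0.003, 0.297, -0.955], [-1.0, 0.002, -0.002]]
s -0.0394 along -0.0081 zrel 0.0605
-46,54 [ 0.0065 -0.0065 -0.0005]
-53,48 [ 0.0124 -0.0135 -0.0009]
-59,41 [ 0.0194 -0.0196 -0.0012]
-63.7,32.6 [ 0.0278 -0.0243 -0.0014]
-68.4,21 [ 0.0394 -0.029  -0.0017]
```

View pics/g6.png

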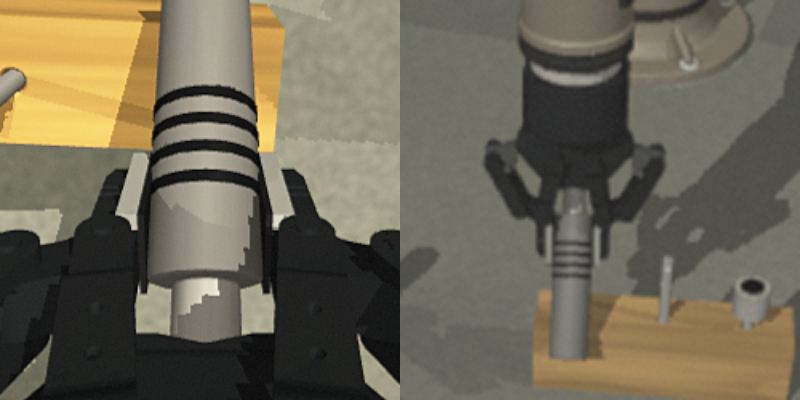

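It works: the driver is tilting at about 45° over the rack edge, with the insert home. I'll continue along the arc.

Request:
servo_tool([
  [0.006,-0.007,0,0,1],
  [0.012,-0.014,-0.001,0,1],
  [0.019,-0.02,-0.001,0,1],
  [0.028,-0.025,-0.001,0,1],
  [0.034,-0.029,-0.002,0,1],
  [0.039,-0.031,-0.002,0,1],
  [0.039,-0.031,-0.002,0,1],
])

```text
clock: 14.2
tcp_pos: [0.5015, 0.1002, 0.2354]
orientation: [0.985, 1.34, -0.984]
contact_force: [0.3, -0.9, 3.0]
grip_width: 0.0282
```

```bash
python3 nx.py -70,20
```

```text
14.2 [0.5015 0.1002 0.2354] grip [0.5012 0.1006 0.0804] [ 0.3 -0.9  3. ] [[-0.002, 0.955, 0.298], [0.002, 0.298, -0.955], [-1.0, -0.001, -0.003]]
s -0.0715 along -0.0074 zrel 0.0204
-70,20 [0.0004 0.0015 0.0007]
```

Request:
servo_tool([
  [0,0,0,0,1],
  [-0.02,0,0,0,1],
  [-0.05,0,0,0,1],
  [-0.09,0,0,0,1],
  [-0.13,0,0,0,1],
  [-0.17,0,0,0,1],
  [-0.21,0,0,0,1],
  [-0.23,0,0,0,1],
], force=60)

```text
clock: 15.0
tcp_pos: [0.5014, 0.1003, 0.4681]
orientation: [0.985, 1.34, -0.982]
contact_force: [-0.1, -0.2, -2.5]
grip_width: 0.0275
```

Request:
servo_tool([
  [0,0,0,0,1],
  [0,0,0,0,1],
  [0,0,0,0,1],
  [0,0,0,0,1],
])

```text
clock: 15.4
tcp_pos: [0.5009, 0.1002, 0.4661]
orientation: [0.982, 1.343, -0.984]
contact_force: [-0.1, 0.5, -2.0]
grip_width: 0.0275
```

```bash
python3 nx.py
python3 - <<'E'
from h import *
o=get_obs();f=grab_frame('wrist');s=grab_frame('scene');t=grab_frame('top')
K,T=T_cam('scene');Kt,Tt=T_cam('top');Rm=R.from_rotvec(o['orientation']).as_matrix()
g=o['tcp_pos']+Rm@[.155,0,0]
for a in (0,5,10,20):
    ax=-Rm[:,1]*np.cos(np.radians(a))+[0,0,np.sin(np.radians(a))]
    print(a,'butt',proj(K,T,g-.0895*ax).round(1),proj(Kt,Tt,g-.0895*ax).round(1),'headtop',proj(K,T,g+.0445*ax).round(1),proj(Kt,Tt,g+.0445*ax).round(1))
u,v=proj(K,T,g).astype(int);ut,vt=proj(Kt,Tt,g).astype(int);print(u,v,ut,vt)
x0=max(u-75,0);y0=max(v-75,0)
save(np.hstack([cv2.resize(f[150:400,195:445],(400,400)),cv2.resize(s[y0:y0+150,x0:x0+150],(400,400),interpolation=2)]),'g7.png');print(x0,y0)
E
```

```text
15.4 [0.5009 0.1002 0.4661] grip [0.5002 0.1005 0.3111] [-0.1  0.5 -2. ] [[-0.005, 0.954, 0.299], [0.002, 0.299, -0.954], [-1.0, -0.004, -0.003]]
s -0.0725 along -0.0072 zrel 0.2511
0 butt [326.  111.6] [299.8 168.4] headtop [328.8  75.5] [322.5 239.8]
5 butt [326.  115.4] [300.2 169.2] headtop [328.9  73.6] [322.4 239.7]
10 butt [325.9 119. ] [300.6 170.4] headtop [328.9  71.9] [322.3 239.5]
20 butt [325.9 125.2] [301.9 173.7] headtop [328.9  68.7] [321.8 238.3]
327 86 314 215
252 11
```

View pics/g7.png

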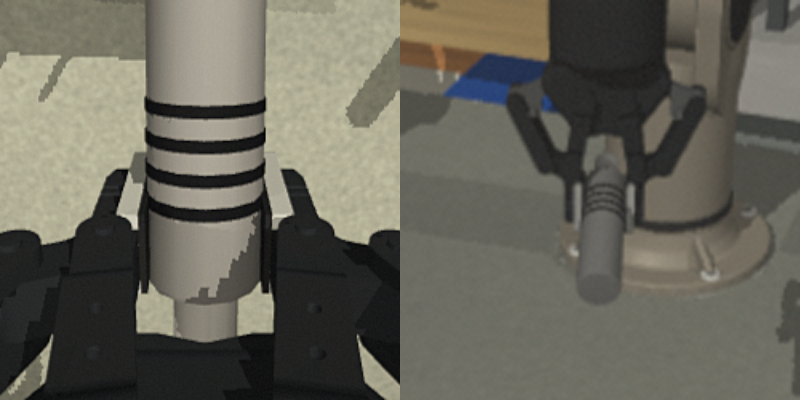

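The driver is about 7° mouth-up. The butt centre is at scene (326.6,117), which falls between the 5° and 10° predictions. The head is flush on the mouth, and everything is about 0.28 m up. One numeric check of the bystanders before handing in.

```bash
python3 - <<'E'
from h import *
s=grab_frame('scene').astype(int);s0=cv2.imread('pics/scene0.png')[:,:,::-1].astype(int)
d=np.abs(s-s0).max(2)
for n,(x,y,w,h) in dict(clamp=(200,235,85,90),carton=(440,238,60,60),blueC=(155,190,25,52),blueB=(218,172,20,52),blueA=(198,125,20,50),blade=(354,184,12,30),wide=(382,190,20,24)).items():
    print(n,(d[y:y+h,x:x+w]>60).mean().round(3))
o=get_obs();print(o['clock'],o['tcp_pos'],o['contact_force'].round(1),o['grip_width'])
E
```

```text
clamp 0.0
carton 0.0
blueC 0.0
blueB 0.0
blueA 0.0
blade 0.0
wide 0.0
15.6 [0.50133332 0.10026613 0.46731885] [ 0.1  0.  -1.2] 0.02752683737464768
```

```bash
python3 -c "
from bench import *
print(hand_in())"
```

```text
the job is handed in; nothing more can be done
None
```

The job is done and handed in at about 15.6 s. The made-up driver is held by the handle, nearly level, with its lowest point about 0.28 m above the bench.

- **Insert:** I took the narrow-socket insert from the rack and pushed it into the handle. At full depth its foot was at z = 0.0555 m, against 0.055 m expected, with about 21 N of push.
- **Laying it over:** The tool cannot tilt, so I drew the driver out by the handle and turned it in the jaws against the far top edge of the rack. Tool forces there were about 4 N.
- **Final pose:** The last scene image puts the driver at about 7° with the mouth up, so gravity helps keep the insert in. It shows the head flush on the handle.
- **Other objects:** Comparing the scene image with the first one showed no change at the clamp, carton, other two inserts or blue look-alikes.

No check failed. The finger opening read about 2 mm narrow throughout: 15 mm on the 17 mm head and 27.5 mm on the 30 mm handle. The tilt comes from a single image, so it is good to a few degrees only.

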